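Ready the label station: new rolls on the spindles, battery packs clicked into the charger

ROBOT

A 6-joint arm with a two-finger parallel gripper is mounted at the origin on the work surface. World frame = base frame: x ahead of the robot, y to its left, z up, the work surface at z = 0. Lengths are in mm, angles in rad, forces in N, time in s.
With the tool pointing down it reaches from about 325 to 875 mm from the base axis. Payload 4.4 kg.
Tool frame: the origin (TCP) lies on the centre line of the jaws, within the pads' length; the fingertips stand ahead of it and the grasp point (between the pads) lies 6 mm ahead of it (ctrl.tcp_to_tips is the z of the fingertips in the tool frame, in mm); z points along the fingers, y is the direction in which the jaws open and shut (so a half turn about z gives the same grasp; the last joint's range is limited). The gripper opens to 85 mm and grips with 20 to 120 N. Pads are 22 mm wide; open, the fingers measure 114 mm over their backs; the gripper's body (76 mm by 85 mm) begins 54 mm behind the grasp point. The pads swing forward as they close: fully open they stand 13 mm farther back than shut.
Start: joints at [-1.353, 0.207, 1.542, -0, 1.393, -0.15], TCP at [206.737, -536.551, 256.282] pointing down, gripper open.
Joint ranges: [-2.73, 2.73], [-0.86, 2.22], [0.23, 2.46], [-1.11, 4.25], [0.08, 2.63], [-2.82, 2.82]. Speed limits (rad/s): [2.79, 2.79, 3.14, 3.14, 3.14, 3.14].

INTERFACE

Orientations are given as a 3x3 rotation matrix whose columns are the frame's x, y, z axes.
In Python, from plant import ctrl, sensors, optics gives the robot as it stands. Calls block until the motion is done:
- ctrl.move_ptp(position, orientation): joint-space move of the TCP to a pose.
- ctrl.move_l(position, rot=None, vel=150, threshold=None): straight line of the TCP; rot=None keeps the orientation; vel is the mean speed in mm/s. With threshold (N) it stops when the force on the tool has changed by that much, and returns True; else False.
- ctrl.set_joints(angles): joint-space move.
- ctrl.gripper_to(opening, force=None): finger opening in mm; force is the grip in N (None keeps the last); returns when the fingers have stopped.
- ctrl.hold(seconds).
- ctrl.solve_ik(position, orientation): joint angles nearest the present ones, or None.
- sensors.read_state(): the state.
- optics.grab_frame(name): name is "scene" or "top" or "wrist"; returns (picture, depth): 384x512x3 uint8, red, green, blue; 384x512 float32, mm along the optical axis (not along the pixel's ray), 0 where there is no reading.
- optics.camera_params(name): a dict with "mtx" (3x3 intrinsics, pixels), "k1" (the pictures are not rectified: a ray, as slopes to the right and down, at radius r is drawn at 1 + k1 r^2 times it, then the intrinsics apply), "R" (3x3) and "t" (3): a world point X has camera coordinates R X + t; the wrist camera has in their place "T_tool_cam" (4x4, takes a point from camera to tool coordinates, whose origin is the TCP and whose axes are the flange's). Camera axes: x right, y down, z forward; pixel columns grow to the right and rows downward; lengths in mm; the calibration is good to about 2 mm. A picture is of the moment at which its call begins: read the wrist's pose just before it. camera_params takes no time and is no camera call.
A pose or a line that the arm cannot do raises ctrl.MotionError and nothing moves.
- ctrl.finish_job(): hands the job in, once; it reports no verdict.
The state is a dict: "t": time; "q": joint angles; "qvel": joint speeds; "tau": joint torques, N m; "eef_pos": TCP position; "eef_rot": TCP orientation; "force": force on the tool from outside, world axes, zero at the start; "wrist_torque": the same for the moment, N m; "grip_width": finger opening in mm.
Only numpy, scipy, OpenCV 4.12 (cv2) and the standard library are available. Lean on these libraries where they do the work, as an engineer would, in place of code of your own. Each camera call takes 0.05 s, during which the arm holds its last target.

TASK

Get the label station ready for the shift: put any spent cardboard core still standing on the unwinder's two spindles into the yellow scrap bin, then slide one new white label roll down onto each spindle until it rests on the base. Click every loose battery pack into a bay of its own in the charging rack, pushing it straight down past the snap of the clips until it is fully home and lies level on the bay floor. When all of that is done, press the green start button fully down and let go; leave the other things on the bench where they are.

Things in the scene. Friction and masses are not known exactly. Their poses are not given: they have to be found in the camera images.
- pack1_centre (a point): Centre of a battery pack: dark grey block with an orange band and brass contacts on top, 94 long (its x) x 44 wide (its y) x 46 mm high (its z, up), 0.28 kg; this point is 23 mm above its flat underside. A half-round ridge, 22 mm above the underside, stands 6 mm out of each end face (106 mm over the ridges). Either way round is right. It starts upright on the bench; gripped across its 44 mm width. The two to three packs present differ from run to run.
- pack2_centre (a point): Centre of a battery pack: dark grey block with an orange band and brass contacts on top, 94 long (its x) x 44 wide (its y) x 46 mm high (its z, up), 0.28 kg; this point is 23 mm above its flat underside. A half-round ridge, 22 mm above the underside, stands 6 mm out of each end face (106 mm over the ridges). Either way round is right. It starts upright on the bench; gripped across its 44 mm width. The two to three packs present differ from run to run.
- pack3_centre (a point): Centre of a battery pack: dark grey block with an orange band and brass contacts on top, 94 long (its x) x 44 wide (its y) x 46 mm high (its z, up), 0.28 kg; this point is 23 mm above its flat underside. A half-round ridge, 22 mm above the underside, stands 6 mm out of each end face (106 mm over the ridges). Either way round is right. It starts upright on the bench; gripped across its 44 mm width. The two to three packs present differ from run to run.
- bay1 (a point): A bay of the charging rack; this point is where a pack's centre lies when the pack is fully home (23 mm above the bay floor). x runs along the bay's length (the pack's x, either way round), z up. Orange spring clips at both ends resist the pack from 17 mm above home, most at about 12 mm (10 to 16 N in all), give way at about 9 mm, then hold it down.
- bay2 (a point): A bay of the charging rack; this point is where a pack's centre lies when the pack is fully home (23 mm above the bay floor). x runs along the bay's length (the pack's x, either way round), z up. Orange spring clips at both ends resist the pack from 17 mm above home, most at about 12 mm (10 to 16 N in all), give way at about 9 mm, then hold it down.
- bay3 (a point): A bay of the charging rack; this point is where a pack's centre lies when the pack is fully home (23 mm above the bay floor). x runs along the bay's length (the pack's x, either way round), z up. Orange spring clips at both ends resist the pack from 17 mm above home, most at about 12 mm (10 to 16 N in all), give way at about 9 mm, then hold it down.
- rack: White charging rack, fixed; base 165 (its x) x 330 (its y) x 25 mm high; origin at the centre of its underside. Its top is the floor of three bays side by side along y, 80 mm apart. Low grey flared guides near a pack's four corners rise 28 mm above the bay floor with 3 mm free each side of the pack; the middle 55 mm of each bay's length is open on both sides for fingers.
- roll1_centre (a point): Centre of a new label roll: white ring, 60 mm outside, 26 mm bore, 55 mm high along its z, 0.16 kg; this point is half-way up. Starts standing on the bench with its bore upright (one roll may stand some 60 mm in front of the scrap bin). Either roll may go on either spindle.
- roll2_centre (a point): Centre of a new label roll: white ring, 60 mm outside, 26 mm bore, 55 mm high along its z, 0.16 kg; this point is half-way up. Starts standing on the bench with its bore upright (one roll may stand some 60 mm in front of the scrap bin). Either roll may go on either spindle.
- core1_centre (a point): Centre of a spent core: brown cardboard tube, 36 mm outside, 26 mm bore, 55 mm high along its z, half-way up. If present it starts standing on a spindle, resting on the unwinder's base; there are one or two.
- core2_centre (a point): Centre of a spent core: brown cardboard tube, 36 mm outside, 26 mm bore, 55 mm high along its z, half-way up. If present it starts standing on a spindle, resting on the unwinder's base; there are one or two.
- spindle1_foot (a point): Centre of a spindle's foot, on the top of the unwinder's fixed slate-coloured base (210 along its x, 110 along its y, 20 mm high). The upright steel spindle rises 85 mm from here, 18 mm thick with a tapered tip (8 mm at the end). The two spindles stand 110 mm apart along x.
- spindle2_foot (a point): Centre of a spindle's foot, on the top of the unwinder's fixed slate-coloured base (210 along its x, 110 along its y, 20 mm high). The upright steel spindle rises 85 mm from here, 18 mm thick with a tapered tip (8 mm at the end). The two spindles stand 110 mm apart along x.
- scrap_floor (a point): Centre of the inner floor of the fixed yellow scrap bin: open box 110 (its x) x 130 (its y) x 70 mm high, walls and floor 5 mm, floor 5 mm above the bench.
- start_button_top (a point): Top centre of the green start button, 28 mm across, on the rack beside the bays (83 mm from the nearest bay's middle), about 47 mm above the bench, pressed downwards.
- start_button (a joint): Travel of the start button: 0 up, 0.006 (6 mm) fully down; springs back. About 5 N holds it down.
- mug: A bystander to leave alone: blue mug; origin at its underside.
- carton: A bystander to leave alone: small cardboard carton; origin at its underside.
- cleaner: A bystander to leave alone: white bottle with a red cap; origin at its underside.
- adapter: A bystander to leave alone: black power adapter; origin at its underside.
- screwdriver: A bystander to leave alone: screwdriver; origin at its underside.
- tape: A bystander to leave alone: blue roll of tape; origin at its underside.
- meter: A bystander to leave alone: yellow hand-held multimeter; origin at its underside.

How it is judged (in metres and radians):
On the way, in this order (a step that is already met when the one before it is completed fails the run):
1. every spent core is in the scrap bin (x of core1_centre in the frame of scrap_floor between -0.055 and 0.055 m and y of core1_centre in the frame of scrap_floor between -0.065 and 0.065 m and z of core1_centre in the frame of scrap_floor between 0 and 0.06 m and x of core2_centre in the frame of scrap_floor between -0.055 and 0.055 m and y of core2_centre in the frame of scrap_floor between -0.065 and 0.065 m and z of core2_centre in the frame of scrap_floor between 0 and 0.06 m), for 0.2 s.
2. a roll is down on each spindle and every pack is snapped home in a bay (((horizontal distance between roll1_centre and spindle1_foot below 0.008 m and angle between roll1_centre's own z axis and vertical below 0.1 rad and z of roll1_centre in the frame of spindle1_foot between 0.022 and 0.032 m) or (horizontal distance between roll1_centre and spindle2_foot below 0.008 m and angle between roll1_centre's own z axis and vertical below 0.1 rad and z of roll1_centre in the frame of spindle2_foot between 0.022 and 0.032 m)) and ((horizontal distance between roll2_centre and spindle1_foot below 0.008 m and angle between roll2_centre's own z axis and vertical below 0.1 rad and z of roll2_centre in the frame of spindle1_foot between 0.022 and 0.032 m) or (horizontal distance between roll2_centre and spindle2_foot below 0.008 m and angle between roll2_centre's own z axis and vertical below 0.1 rad and z of roll2_centre in the frame of spindle2_foot between 0.022 and 0.032 m)) and ((horizontal distance between pack1_centre and bay1 below 0.008 m and z of pack1_centre in the frame of bay1 between -0.004 and 0.0035 m and angle between the x axis of pack1_centre and the x axis of bay1, either way round below 0.15 rad and angle between pack1_centre's own z axis and vertical below 0.1 rad) or (horizontal distance between pack1_centre and bay2 below 0.008 m and z of pack1_centre in the frame of bay2 between -0.004 and 0.0035 m and angle between the x axis of pack1_centre and the x axis of bay2, either way round below 0.15 rad and angle between pack1_centre's own z axis and vertical below 0.1 rad) or (horizontal distance between pack1_centre and bay3 below 0.008 m and z of pack1_centre in the frame of bay3 between -0.004 and 0.0035 m and angle between the x axis of pack1_centre and the x axis of bay3, either way round below 0.15 rad and angle between pack1_centre's own z axis and vertical below 0.1 rad)) and ((horizontal distance between pack2_centre and bay1 below 0.008 m and z of pack2_centre in the frame of bay1 between -0.004 and 0.0035 m and angle between the x axis of pack2_centre and the x axis of bay1, either way round below 0.15 rad and angle between pack2_centre's own z axis and vertical below 0.1 rad) or (horizontal distance between pack2_centre and bay2 below 0.008 m and z of pack2_centre in the frame of bay2 between -0.004 and 0.0035 m and angle between the x axis of pack2_centre and the x axis of bay2, either way round below 0.15 rad and angle between pack2_centre's own z axis and vertical below 0.1 rad) or (horizontal distance between pack2_centre and bay3 below 0.008 m and z of pack2_centre in the frame of bay3 between -0.004 and 0.0035 m and angle between the x axis of pack2_centre and the x axis of bay3, either way round below 0.15 rad and angle between pack2_centre's own z axis and vertical below 0.1 rad)) and ((horizontal distance between pack3_centre and bay1 below 0.008 m and z of pack3_centre in the frame of bay1 between -0.004 and 0.0035 m and angle between the x axis of pack3_centre and the x axis of bay1, either way round below 0.15 rad and angle between pack3_centre's own z axis and vertical below 0.1 rad) or (horizontal distance between pack3_centre and bay2 below 0.008 m and z of pack3_centre in the frame of bay2 between -0.004 and 0.0035 m and angle between the x axis of pack3_centre and the x axis of bay2, either way round below 0.15 rad and angle between pack3_centre's own z axis and vertical below 0.1 rad) or (horizontal distance between pack3_centre and bay3 below 0.008 m and z of pack3_centre in the frame of bay3 between -0.004 and 0.0035 m and angle between the x axis of pack3_centre and the x axis of bay3, either way round below 0.15 rad and angle between pack3_centre's own z axis and vertical below 0.1 rad))), for 0.3 s.
3. then the start button is pressed down (value of joint start_button above 0.004 m), for 0.05 s.
At the end, for the whole second after the job is handed in: Spent cores in the scrap bin; a roll upright on each spindle, down to 5 mm; each pack present level in a bay, within 8 mm sideways and 4 mm in height of home, 0.15 rad; button pressed 4 mm or more after that, and up again; all at rest (all of step 1 and all of step 2 and value of joint start_button below 0.002 m and linear speed of each of roll1, roll2, core1, core2, pack1, pack2, pack3 below 0.02 m/s); the robot touches nothing.
It fails at once if a bystander is pushed more than 40 mm (distance of any of mug, carton, cleaner, adapter, screwdriver, tape, meter from where it was at the start of the episode above 0.04 m).
It fails at once if a standing bystander is knocked over (angle between any of mug, cleaner's own z axis and vertical above 0.6 rad).
Of pack1, pack2, pack3 only 2 to 3 are there at a start; the rules pass over those that are not, and their reading is None.
Of core1, core2 only 1 to 2 are there at a start; the rules pass over those that are not, and their reading is None.
At some moment in a run one of pack1, pack2, pack3, roll1, roll2 may be knocked a few centimetres aside while the robot is not near it.
Once in a run the grip may slacken for a moment while it holds something.
It also fails if it takes over 210 s, if anything falls off the work surface, if the arm or the gripper's body presses on something with over 40 N, if the wrist force passes 120 N, or if a joint passes its speed limit or range.

## Working session

There is one attempt and no reset: what is moved stays moved. The work goes in short steps, each a Python script; the robot and the scene stay as the last script left them, time stands still between calls to the robot, and variables do not carry over. Pictures are saved under pics/ and viewed, and the job is handed in when it is done.

```bash
ls; mkdir -p pics; python3 - <<'E'
from plant import ctrl, sensors, optics
import cv2,numpy as np
s=sensors.read_state();print(s['t'],ctrl.tcp_to_tips,s['force'])
for n in ['scene','top','wrist']:
    im,d=optics.grab_frame(n);cv2.imwrite(f'pics/a_{n}.png',im[:,:,::-1]);np.savez(f'pics/a_{n}.npz',im=im,d=d)
    print(n,optics.camera_params(n), (d>0).mean())
E
```

```text
pics
0.0 25.0 [-0.86472256  0.12898981  0.57020091]
scene {'mtx': array([[455.51950214,   0.        , 252.23856933],
       [  0.        , 455.51950214, 195.19677514],
       [  0.        ,   0.        ,   1.        ]]), 'k1': -0.016426041942553187, 'R': array([[-0.43272566,  0.90150454,  0.00616919],
       [ 0.4765318 ,  0.23453534, -0.84729606],
       [-0.76528814, -0.36370693, -0.53108505]]), 't': array([ 210.94075143, -176.75026565, 1720.45149756])} 0.9886067708333334
top {'mtx': array([[358.55682767,   0.        , 254.33795017],
       [  0.        , 358.55682767, 192.13808608],
       [  0.        ,   0.        ,   1.        ]]), 'k1': -0.014457131976233823, 'R': array([[ 0.02912987, -0.99940328,  0.01856164],
       [-0.9983625 , -0.0300041 , -0.04870399],
       [ 0.04923185, -0.0171125 , -0.99864077]]), 't': array([ -28.24663368,  496.08239102, 1330.08744827])} 0.9961090087890625
wrist {'mtx': array([[325.57639256,   0.        , 252.40825005],
       [  0.        , 325.57639256, 192.70433796],
       [  0.        ,   0.        ,   1.        ]]), 'k1': 0.02048536782220669, 'T_tool_cam': array([[-9.55723479e-04, -9.64429692e-01, -2.64337768e-01,
         6.75497787e+01],
       [ 9.99999403e-01, -1.06198993e-03,  2.59106805e-04,
         1.32408620e-01],
       [-5.30614344e-04, -2.64337363e-01,  9.64430131e-01,
        -1.16387305e+02],
       [ 0.00000000e+00,  0.00000000e+00,  0.00000000e+00,
         1.00000000e+00]])} 0.9960225423177084
```

View pics/a_top.png

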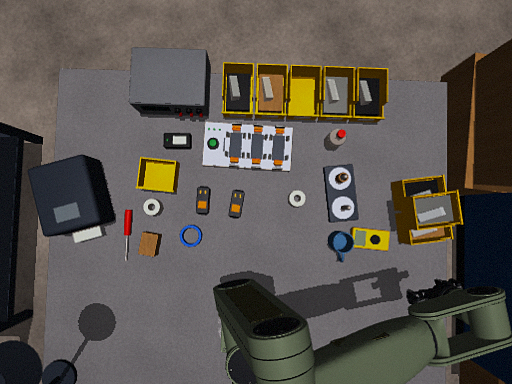

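View pics/a_scene.png

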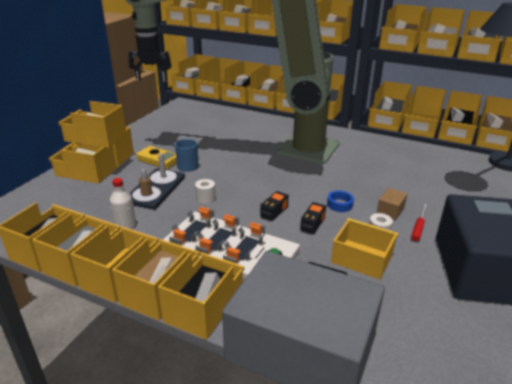

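View pics/a_wrist.png

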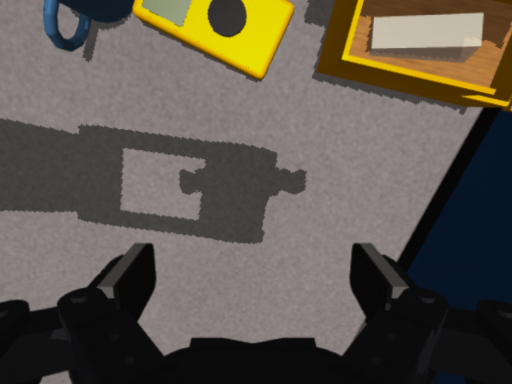

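The top view shows the scrap bin (157,175), rolls at (151,207) and (297,198), and packs at (203,200) and (236,204). The rack is at (248,147), the button at (213,143) and the unwinder at (341,193). I'll zoom in next.

```bash
cat > h.py <<'E'
from plant import ctrl, sensors, optics
import cv2,numpy as np
P={n:optics.camera_params(n) for n in ['scene','top','wrist']}
def ext(n,st=None):
    p=P[n]
    if n!='wrist': return p['R'],p['t']
    T=np.eye(4);T[:3,:3]=st['eef_rot'];T[:3,3]=st['eef_pos']
    M=np.linalg.inv(T@p['T_tool_cam']);return M[:3,:3],M[:3,3]
def dist(p):return np.array([p['k1'],0,0,0,0.])
def ray(n,uv,st=None):
    p=P[n];R,t=ext(n,st)
    uv=np.atleast_2d(np.array(uv,float)).reshape(-1,1,2)
    x=cv2.undistortPoints(uv,p['mtx'],dist(p)).reshape(-1,2)
    d=np.c_[x,np.ones(len(x))]@R
    return -R.T@t,d
def plane(n,uv,z,st=None):
    c,d=ray(n,uv,st); return c+d*((z-c[2])/d[:,2])[:,None]
def pts(n,uv,dep,st=None):
    c,d=ray(n,uv,st); return c+d*np.asarray(dep).reshape(-1,1)
def proj(n,X,st=None):
    p=P[n];R,t=ext(n,st)
    X=np.atleast_2d(X)@R.T+t
    return cv2.projectPoints(X,np.zeros(3),np.zeros(3),p['mtx'],dist(p))[0].reshape(-1,2)
def cloud(n,d,st=None):
    v,u=np.mgrid[0:384,0:512]
    X=pts(n,np.c_[u.ravel(),v.ravel()],d.ravel(),st).reshape(384,512,3);X[d==0]=np.nan
    return X
def snap(n,f):
    st=sensors.read_state();im,d=optics.grab_frame(n);cv2.imwrite(f'pics/{f}.png',im[:,:,::-1]);np.savez(f'pics/{f}.npz',im=im,d=d,p=st['eef_pos'],r=st['eef_rot']);return im,d,st
def load(f):
    z=np.load(f'pics/{f}.npz'); return z['im'],z['d'],dict(eef_pos=z['p'],eef_rot=z['r']) if 'p' in z else None
E
python3 - <<'E'
from h import *
im,d,_=load('a_top');X=cloud('top',d)
crop=im[110:260,110:400];cv2.imwrite('pics/b.png',cv2.resize(crop,None,fx=2.7,fy=2.7,interpolation=cv2.INTER_CUBIC)[:,:,::-1])
for nm,u,v in [('bin',157,175),('roll',146,207),('roll2',292,198),('p',203,200),('p',236,204),('rack',248,147),('btn',213,143),('sp',340,178),('sp',343,208),('disc',350,210),('base',327,195),('bench',270,200),('bench',380,210),('bins',285,110)]:
    print(nm,X[v,u].round(0))
im,d,_=load('a_scene')
crop=im[130:280,20:300];cv2.imwrite('pics/b2.png',cv2.resize(crop,None,fx=2.7,fy=2.7,interpolation=cv2.INTER_CUBIC)[:,:,::-1])
E
```

```text
bin [551. 354.   3.]
roll [429. 374.  61.]
roll2 [ 477. -150.   59.]
p [461. 173.  43.]
p [450.  52.  46.]
rack [665.  15.  20.]
btn [671. 144.  43.]
sp [ 555. -324.   57.]
sp [ 447. -336.   57.]
disc [ 440. -373.   19.]
base [ 494. -284.   24.]
bench [469. -74.   4.]
bench [ 444. -492.    3.]
bins [ 796. -115.   69.]
```

View pics/b.png

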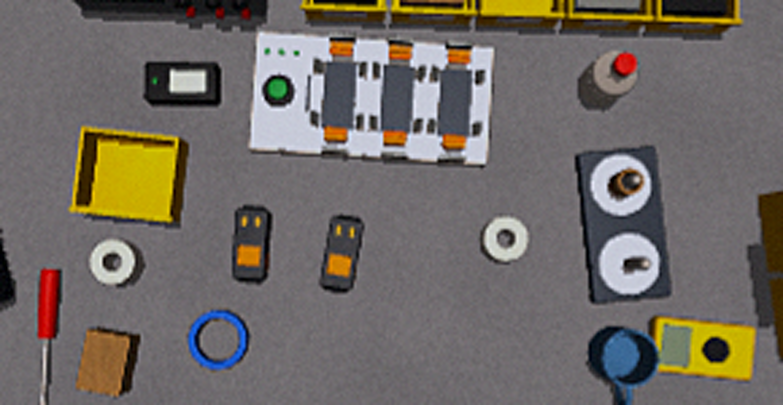

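View pics/b2.png

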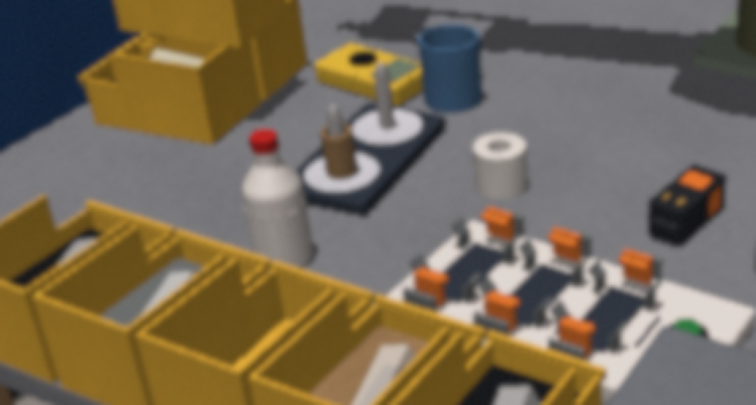

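The views show one core, on the far spindle (about x 550, y -325), and a bare near spindle. There are two packs, both with their long axis near world x. I'll move the wrist camera over the unwinder.

```bash
cat >> h.py <<'E'
def Rz(a=0.):
    c,s=np.cos(a),np.sin(a);return np.array([[c,s,0],[s,-c,0],[0,0,-1.]])
def T():return round(float(sensors.read_state()['t']),2)
E
python3 - <<'E'
from h import *
im,d,_=load('a_top');X=cloud('top',d)
print('mug maxz',np.nanmax(X[230:255,325:355,2]),'bottle',np.nanmax(X[125:150,325:352,2]),'bins',np.nanmax(X[60:120,225:390,2]), 'grey box',np.nanmax(X[50:110,130:210,2]))
print(sensors.read_state()['eef_rot'].round(2))
ctrl.move_ptp([500,-330,300],Rz()); print(T())
im,d,st=snap('wrist','c1'); print(st['force'],T(),st['q'])
E
```

```text
mug maxz 98.72580258391872 bottle 156.81137052299027 bins 113.576023990551 grey box 150.2077825173867
[[ 0.93  0.36 -0.  ]
 [ 0.36 -0.93  0.  ]
 [ 0.   -0.   -1.  ]]
1.51
[ 0.43269413 -0.3985654  -0.23005513] 1.56 [-7.28925511e-01  2.27852068e-01  1.42599436e+00 -5.92431289e-04
  1.48816463e+00  8.42631242e-01]
```

View pics/c1.png

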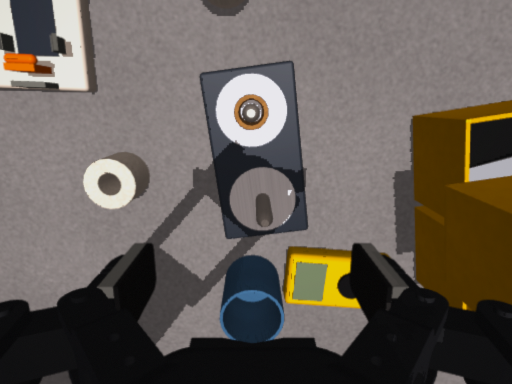

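The view shows the core on its spindle at (251,112), the empty spindle's tip near (264,197) over its disc at (263,198), and one roll at (110,183). The mug and meter are close below.

```bash
cat >> h.py <<'E'
def fitcircle(xy):
    A=np.c_[2*xy,np.ones(len(xy))];s=np.linalg.lstsq(A,(xy**2).sum(1),rcond=None)[0]
    return s[:2],np.sqrt(s[2]+s[:2]@s[:2])
def ring(n,mask,z,st,want=None,ext_only=True):
    """largest contour of mask -> circle on plane z"""
    cs,_=cv2.findContours(mask.astype(np.uint8),cv2.RETR_EXTERNAL,cv2.CHAIN_APPROX_NONE)
    c=max(cs,key=cv2.contourArea);c=cv2.convexHull(c).reshape(-1,2)
    return fitcircle(plane(n,c,z,st)[:,:2])
E
python3 - <<'E'
from h import *
im,d,st=load('c1')
hsv=cv2.cvtColor(im,cv2.COLOR_RGB2HSV);X=cloud('wrist',d,st)
S,V=hsv[...,1],hsv[...,2]
Z=X[...,2]
def win(c,r):
    m=np.zeros(S.shape,bool);m[c[1]-r:c[1]+r,c[0]-r:c[0]+r]=1;return m
br=(S>90)&(hsv[...,0]<25)&(V>50)
print('core',ring('wrist',br&win((251,112),25),75,st))
print('disc far',ring('wrist',(V>150)&win((251,109),45),21,st), 'disc near',ring('wrist',(V>75)&(S<60)&win((263,198),40),21,st))
print('tip far',plane('wrist',[[251,113]],105,st),'tip near z105',plane('wrist',[[262,222]],105,st),plane('wrist',[[264,195]],105,st))
print(X[222,262],X[200,264],X[112,251],X[198,280],X[183,95],X[109,225])
print('bore far depth pts',)
m=(V>150)&win((110,183),40)
print('roll',ring('wrist',m,55,st))
# top
im,d,_=load('a_top');h=cv2.cvtColor(im,cv2.COLOR_RGB2HSV);S,V=h[...,1],h[...,2]
print('top disc',ring('top',(V>150)&(S<60)&win((341,178),18),21,None),ring('top',(V>150)&(S<60)&win((343,208),18),21,None),'roll',ring('top',(V>140)&(S<60)&win((297,198),14),55,None))
E
python3 - <<'E'
import cv2;im=cv2.imread('pics/c1.png');cv2.imwrite('pics/c1z.png',cv2.resize(im[55:245,190:320],None,fx=4,fy=3,interpolation=cv2.INTER_CUBIC))
E
```

```text
core (array([ 558.42613806, -329.02720338]), np.float64(17.040064348505823))
disc far (array([ 558.46700317, -329.0967455 ]), np.float64(41.77686871618063)) disc near (array([ 449.66919877, -343.06520291]), np.float64(41.893254821874585))
tip far [[ 558.26087087 -329.39888516  105.        ]] tip near z105 [[ 450.73422843 -340.26806867  105.        ]] [[ 479.22663098 -342.08022202  105.        ]]
[ 450.45390903 -340.29137152  104.25039441] [ 457.85973983 -344.12564606   50.86256255] [ 559.1394541  -329.39848216  104.2281442 ] [ 451.17974483 -365.53827332   19.79115821] [ 479.19983946 -151.05927523   53.27822344] [ 560.45177952 -298.46205853   19.63678221]
bore far depth pts
roll (array([ 478.26327679, -167.27368843]), np.float64(29.755469980781683))
top disc (array([ 559.18278265, -330.63067916]), np.float64(41.60291536600489)) (array([ 449.81561541, -344.27716292]), np.float64(41.936117653150156)) roll (array([ 478.36905642, -168.36756195]), np.float64(29.440211774942))
```

View pics/c1z.png

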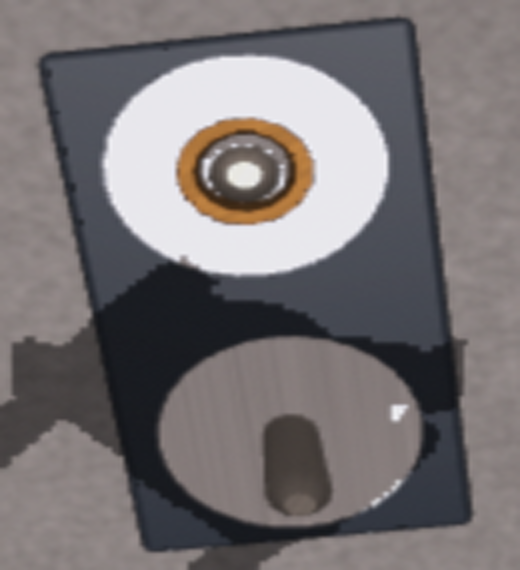

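Wrist and top cameras agree within about 1.5 mm. I'll pick up the core.

```bash
python3 - <<'E'
from h import *
R=Rz(0.125);x,y=558.5,-329.4
ctrl.gripper_to(70)
ctrl.move_ptp([x,y,180],R)
ctrl.move_l([x,y,70],vel=100)
ctrl.gripper_to(20,force=35);print(sensors.read_state()['grip_width'],sensors.read_state()['force'],T())
ctrl.move_l([x,y,190],vel=120);print(sensors.read_state()['grip_width'],T())
snap('wrist','d1')
ctrl.move_ptp([430,330,260],Rz(0));print(sensors.read_state()['grip_width'],T())
snap('wrist','d2');snap('scene','d2s')
E
```

```text
35.50343574019794 [-1.17638909 -0.79274633  2.84246939] 4.12
35.415358605229606 5.27
36.14546367234252 7.72
```

View pics/d2.png

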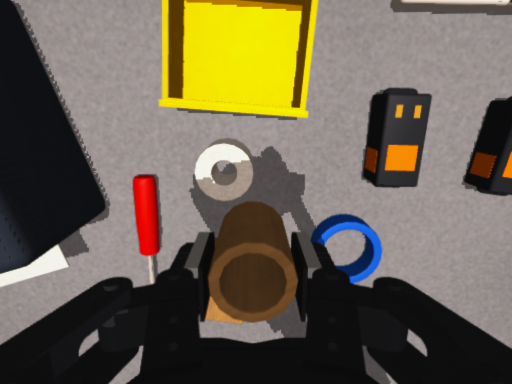

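The core is held between the fingers (about 253,260). The scrap bin's front rim runs near (235,107), the roll is at (223,170), and the packs are at (398,138) and (497,145). Next I'll locate the bin and packs in the top view.

```bash
python3 - <<'E'
from h import *
im,d,_=load('a_top');h=cv2.cvtColor(im,cv2.COLOR_RGB2HSV);H,S,V=[h[...,i] for i in range(3)]
m=(S>140)&(H>20)&(H<35)&(V>60);m[:155]=0;m[200:]=0;m[:,:130]=0;m[:,185:]=0
c=max(cv2.findContours(m.astype(np.uint8),cv2.RETR_EXTERNAL,cv2.CHAIN_APPROX_NONE)[0],key=cv2.contourArea)
q=plane('top',c.reshape(-1,2),70)[:,:2].astype(np.float32)
print('bin',cv2.minAreaRect(q))
X=cloud('top',d)
for nm,(u0,u1,v0,v1) in dict(p1=(190,216,180,218),p2=(224,250,184,222)).items():
    mm=np.zeros(S.shape,bool);mm[v0:v1,u0:u1]=1
    mm&=X[...,2]>38
    c=max(cv2.findContours(mm.astype(np.uint8),cv2.RETR_EXTERNAL,cv2.CHAIN_APPROX_NONE)[0],key=cv2.contourArea)
    print(nm,cv2.minAreaRect(plane('top',c.reshape(-1,2),46)[:,:2].astype(np.float32)))
im,d,st=load('d2');h=cv2.cvtColor(im,cv2.COLOR_RGB2HSV);V=h[...,2];m=(V>100)&(h[...,1]<60)
X=cloud('wrist',d,st);m=(X[...,2]>48)&(X[...,2]<62);m[:130]=0;m[205:]=0;m[:,:185]=0;m[:,262:]=0
print('roll',ring('wrist',m,55,st))
m=(X[...,2]>40)&(X[...,2]<52);m[:80]=0;m[195:]=0;m[:,:355]=0;m[:,440:]=0
c=max(cv2.findContours(m.astype(np.uint8),cv2.RETR_EXTERNAL,cv2.CHAIN_APPROX_NONE)[0],key=cv2.contourArea)
print('p1 wrist',cv2.minAreaRect(plane('wrist',c.reshape(-1,2),46,st)[:,:2].astype(np.float32)))
# bin rim corners wrist
print(plane('wrist',[[160,101],[307,113]],70,st))
E
```

```text
bin ((547.6104736328125, 341.56829833984375), (136.2261199951172, 114.83264923095703), 85.39452362060547)
p1 ((459.2318115234375, 175.24932861328125), (44.76533126831055, 92.51933288574219), 88.65927124023438)
p2 ((450.5484619140625, 51.969703674316406), (43.84873580932617, 93.37193298339844), 81.75213623046875)
roll (array([431.85958539, 358.01222548]), np.float64(29.49750997379439))
p1 wrist ((460.98309326171875, 179.91802978515625), (45.17839431762695, 92.80493927001953), 88.66738891601562)
[[500.28570884 412.67725504  70.        ]
 [489.56899868 279.45264708  70.        ]]
```

```bash
python3 - <<'E'
from h import *
R=Rz(-0.08)
ctrl.move_ptp([549,341,200],R)
ctrl.move_l([549,341,66],vel=130,threshold=8)
print(sensors.read_state()['eef_pos'],T())
ctrl.gripper_to(56)
ctrl.move_l([549,341,220],vel=150)
ctrl.move_ptp([460,330,280],Rz(0))
ctrl.gripper_to(80)
snap('wrist','e1');print(T())
E
```

```text
[549.9099022  341.4540417   67.27724154] 9.59
12.03
```

View pics/e1.png

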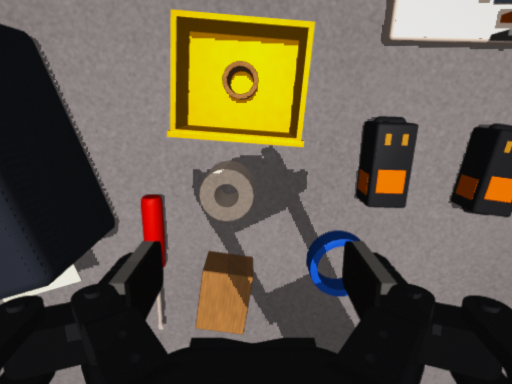

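The core stands in the bin at (240,81). The roll is at (226,193), with the screwdriver to its left at (152,225) and the carton below it at (225,290).

```bash
python3 - <<'E'
from h import *
im,d,st=load('e1');X=cloud('wrist',d,st)
m=(X[...,2]>48)&(X[...,2]<62);m[:150]=0;m[225:]=0;m[:,:185]=0;m[:,262:]=0
c,r=ring('wrist',m,55,st);print('roll',c,r,'screwdriver y',X[220,158],X[225,145],'carton',X[256,225])
ctrl.gripper_to(76)
ctrl.move_ptp([*c,150],Rz(0))
ctrl.move_l([*c,48],vel=100,threshold=8);print(sensors.read_state()['eef_pos'])
ctrl.gripper_to(40,force=45);print(sensors.read_state()['grip_width'])
ctrl.move_l([*c,180],vel=120);print(sensors.read_state()['grip_width'],T())
snap('wrist','f1')
ctrl.move_ptp([558.5,-329.5,210],Rz(0.125));print(sensors.read_state()['grip_width'],T())
snap('wrist','f2')
E
```

```text
roll [432.21186612 358.05925883] 29.552671823025275 screwdriver y [390.64176766 444.68498164  20.9522671 ] [384.60201685 460.65205068  21.98688076] carton [337.609037   365.15408517  11.41719999]
[432.91297678 358.51093552  48.82132659]
58.13296996346395
57.74350808222498 15.68
57.834007085923695 18.22
```

View pics/f2.png

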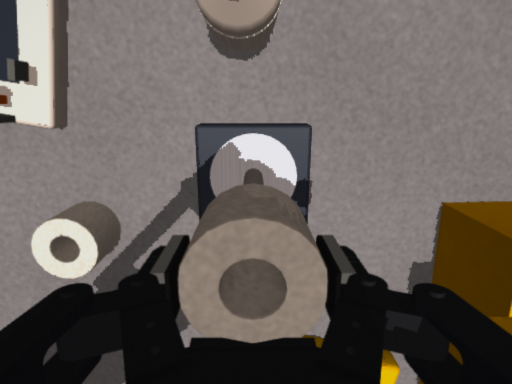

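The roll is held level, its bore at (253,288), with the far spindle's disc beyond it at (254,172). I'll check where the roll sits in the grip, then lower it.

```bash
python3 - <<'E'
from h import *
im,d,st=load('f2');X=cloud('wrist',d,st)
for u,v in [(205,288),(300,288),(253,320)]: print(X[v,u].round(1))
print(st['eef_pos'], plane('wrist',[[253,288]],st['eef_pos'][2]+7,st).round(1))
h=cv2.cvtColor(im,cv2.COLOR_RGB2HSV)
m=(X[...,2]>st['eef_pos'][2]+2)&(X[...,2]<st['eef_pos'][2]+12)&(h[...,2]>80);m[:245]=0;m[:,:180]=0;m[:,330:]=0;m[335:]=0
print(ring('wrist',m,st['eef_pos'][2]+7,st))
E
```

```text
[ 556.  -310.4  215.4]
[ 560.5 -346.6  215.2]
[ 542.7 -330.7  213.3]
[ 558.95626545 -328.3777042   209.93487391] [[ 559.2 -328.6  216.9]]
(array([ 559.10303085, -328.27394572]), np.float64(28.662803912489473))
```

```bash
cat >> h.py <<'E'
def place_roll(x,y,a):
    ctrl.move_l([x,y,130],vel=120)
    r=ctrl.move_l([x,y,66],vel=60,threshold=8)
    s=sensors.read_state();print('down',r,s['eef_pos'].round(1),s['force'].round(1),s['grip_width'])
    ctrl.gripper_to(76)
    ctrl.move_l([x,y,200],vel=140);print(T())
E
python3 - <<'E'
from h import *
place_roll(558.3,-330,0.125)
ctrl.move_ptp([480,-250,300],Rz(0))
snap('wrist','g1')
E
```

```text
down True [ 557.5 -329.5   69.3] [-1.2  0.1  3.6] 57.959414186827736
21.43
```

View pics/g1.png

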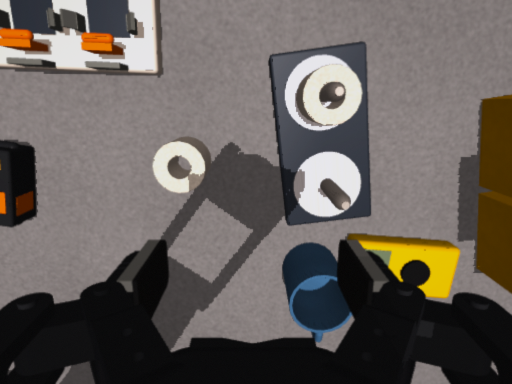

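Roll 1 is on the far spindle at (331,95). Roll 2 is at (182,165), and the mug is at (316,285) below the near spindle.

```bash
python3 - <<'E'
from h import *
im,d,st=load('g1');X=cloud('wrist',d,st);Z=X[...,2];h=cv2.cvtColor(im,cv2.COLOR_RGB2HSV)
def w(m,u0,u1,v0,v1):
    k=np.zeros_like(m);k[v0:v1,u0:u1]=m[v0:v1,u0:u1];return k
m=w((Z>65)&(Z<85)&(h[...,1]<70),290,365,55,135);print('placed',ring('wrist',m,75,st),np.nanmedian(Z[m]))
m=w((Z>47)&(Z<62),145,220,130,200);c,r=ring('wrist',m,55,st);print('roll2',c,r,np.nanmedian(Z[m]))
m=w((Z>80)&(Z<110),275,350,235,345);print('mug',ring('wrist',m,97,st))
c=np.array(c)
ctrl.move_ptp([*c,150],Rz(0))
ctrl.move_l([*c,48],vel=100,threshold=8);print(sensors.read_state()['eef_pos'])
ctrl.gripper_to(40,force=45)
ctrl.move_l([*c,180],vel=120);print(sensors.read_state()['grip_width'],T())
ctrl.move_ptp([449.8,-343,210],Rz(0.125));print(sensors.read_state()['grip_width'],T())
im,d,st=snap('wrist','g2');X=cloud('wrist',d,st);h=cv2.cvtColor(im,cv2.COLOR_RGB2HSV);Z=X[...,2]-st['eef_pos'][2]
m=w((Z>2)&(Z<12)&(h[...,2]>80),180,330,245,335)
print(st['eef_pos'],ring('wrist',m,st['eef_pos'][2]+7,st))
E
```

```text
placed (array([ 554.93061792, -328.44567148]), np.float64(29.509171918230134)) 73.75203760141659
roll2 [ 478.98079304 -167.95698481] 29.580122774788485 53.56609582337751
mug (array([ 333.67389308, -326.34476642]), np.float64(38.09586431762067))
[ 479.68243444 -168.3413592    48.7436065 ]
59.14772443346944 25.55
59.245844457518686 26.3
[ 449.34597536 -342.31453081  208.87770369] (array([ 449.69706263, -342.19430303]), np.float64(28.652307231893985))
```

View pics/g2.png

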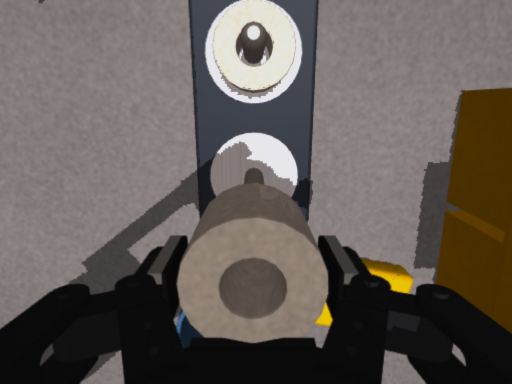

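The second roll is held and centred on the near spindle. The first sits about 4 mm off its axis at the right height. I'll lower this one.

```bash
python3 - <<'E'
from h import *
place_roll(449.8,-343.3,0.125)
ctrl.move_ptp([500,-260,300],Rz(0))
im,d,st=snap('wrist','h1')
X=cloud('wrist',d,st);Z=X[...,2];h=cv2.cvtColor(im,cv2.COLOR_RGB2HSV)
n,lab=cv2.connectedComponents(((Z>66)&(Z<85)&(h[...,1]<70)).astype(np.uint8))
for i in range(1,n):
    m=lab==i
    if m.sum()>500: print(ring('wrist',m,75,st),np.median(Z[m]),X[m][:,2].std())
ctrl.move_ptp([440,100,300],Rz(0))
snap('wrist','h2');print(T())
ctrl.move_ptp([620,30,300],Rz(0))
snap('wrist','h3');print(T())
E
```

```text
down True [ 449.1 -342.7   69.4] [-0.1 -0.6  4.1] 59.78956584583231
29.49
(array([ 555.36798201, -328.89883813]), np.float64(29.456764068011967)) 73.6949049771066 1.4637175775566562
(array([ 449.02847374, -341.69846871]), np.float64(29.91815335695434)) 73.53987850670055 1.861613001393701
31.57
32.42
```

View pics/h1.png

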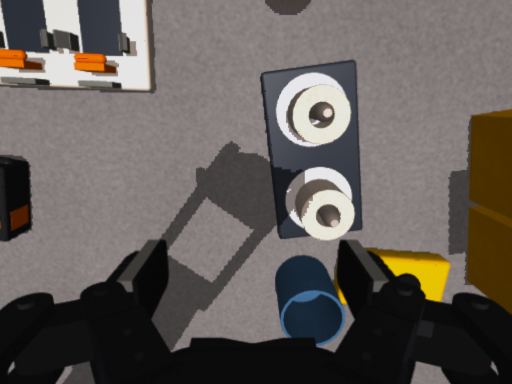

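View pics/h2.png

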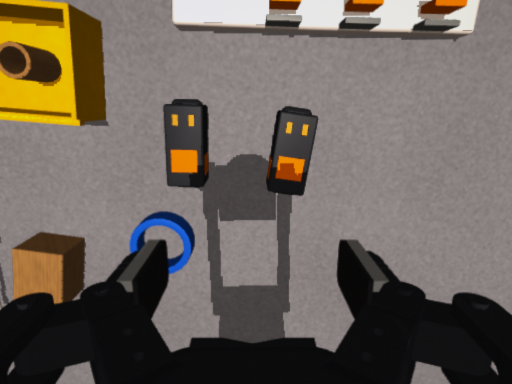

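View pics/h3.png

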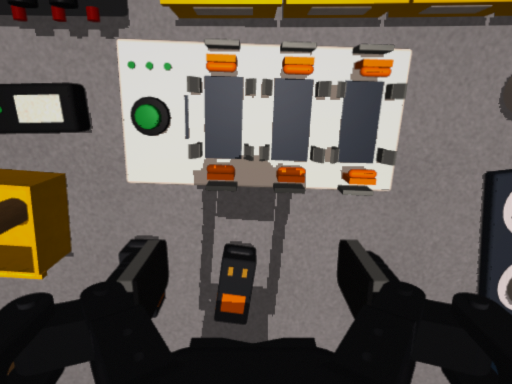

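Both rolls are seated (tops near z 74) within about 4 mm of their axes. The bays show as dark strips at (224,118), (291,120) and (360,121), with the button at (149,116). The packs in h2 are at (186,145) and (292,150).

```bash
cat >> h.py <<'E'
def packs(n,d,st,z=46,lo=40,hi=52):
    X=cloud(n,d,st);Z=X[...,2]
    nl,lab=cv2.connectedComponents(((Z>lo)&(Z<hi)).astype(np.uint8));out=[]
    for i in range(1,nl):
        m=(lab==i)
        if m.sum()<800: continue
        c=max(cv2.findContours(m.astype(np.uint8),cv2.RETR_EXTERNAL,cv2.CHAIN_APPROX_NONE)[0],key=cv2.contourArea)
        (x,y),(w,h),a=cv2.minAreaRect(plane(n,c.reshape(-1,2),z,st)[:,:2].astype(np.float32))
        if w<h: w,h,a=h,w,a+90
        a=(a+90)%180-90
        if 80<w<110 and 38<h<55: out.append((x,y,np.radians(a),w,h))
    return out
E
python3 - <<'E'
from h import *
im,d,st=load('h2')
for lo in (40,43): 
  for p in packs('wrist',d,st,lo=lo): print(np.round(p,3))
im,d,st=load('h3');h=cv2.cvtColor(im,cv2.COLOR_RGB2HSV)
for p in packs('wrist',d,st): print('h3',np.round(p,3))
def bays(n,im,st,boxes):
    h=cv2.cvtColor(im,cv2.COLOR_RGB2HSV)
    for (u0,u1,v0,v1) in boxes:
        m=np.zeros(h.shape[:2],np.uint8);m[v0:v1,u0:u1]=((h[...,2]<100))[v0:v1,u0:u1]
        m=cv2.morphologyEx(m,cv2.MORPH_OPEN,np.ones((15,15) if n=='wrist' else (5,5),np.uint8))
        c=max(cv2.findContours(m,cv2.RETR_EXTERNAL,cv2.CHAIN_APPROX_NONE)[0],key=cv2.contourArea)
        print(n,cv2.minAreaRect(plane(n,c.reshape(-1,2),25.5,st)[:,:2].astype(np.float32)))
bays('wrist',im,st,[(195,250,70,165),(265,318,70,165),(330,388,70,166)])
g=(h[...,0]>40)&(h[...,0]<85)&(h[...,1]>100);g[:90]=0;g[140:]=0;g[:,:120]=0;g[:,180:]=0
print('btn',ring('wrist',g,47,st))
X=cloud('wrist',d,st);print('btn z',X[116,149])
m=((h[...,2]>150)&(h[...,1]<60)).astype(np.uint8);m=cv2.morphologyEx(m,cv2.MORPH_CLOSE,np.ones((5,5)))
c=max(cv2.findContours(m,cv2.RETR_EXTERNAL,cv2.CHAIN_APPROX_NONE)[0],key=cv2.contourArea)
print('rack',cv2.minAreaRect(plane('wrist',c.reshape(-1,2),25,st)[:,:2].astype(np.float32)))
im,d,_=load('a_top');bays('top',im,None,[(227,244,128,168),(248,264,128,168),(269,287,128,168)])
h=cv2.cvtColor(im,cv2.COLOR_RGB2HSV);g=(h[...,0]>40)&(h[...,0]<85)&(h[...,1]>100);g[:136]=0;g[150:]=0;g[:,:205]=0;g[:,222:]=0
print('btn',ring('top',g,47,None))
E
```

```text
[ 4.61196e+02  1.76154e+02 -2.70000e-02  9.26430e+01  4.36280e+01]
[ 4.52112e+02  5.43160e+01 -1.44000e-01  9.27520e+01  4.36470e+01]
[ 4.61325e+02  1.76317e+02 -2.90000e-02  9.22670e+01  4.31160e+01]
[ 4.5198e+02  5.4054e+01 -1.4800e-01  9.2259e+01  4.3100e+01]
h3 [ 4.54253e+02  5.34770e+01 -1.44000e-01  9.54220e+01  4.33740e+01]
wrist ((670.0079956054688, 64.7301025390625), (42.178733825683594, 92.78812408447266), 88.3197250366211)
wrist ((667.0706787109375, -15.36583137512207), (42.245609283447266, 92.16511535644531), 88.15039825439453)
wrist ((664.0891723632812, -94.89002227783203), (43.018348693847656, 92.9605484008789), 88.47765350341797)
btn (array([672.63014257, 145.68584659]), np.float64(14.36963246421484))
btn z [673.02732199 144.2490573   45.09668898]
rack ((669.0941772460938, 19.463287353515625), (326.6935729980469, 163.75221252441406), 88.03034973144531)
top ((671.6873779296875, 65.78998565673828), (86.50519561767578, 40.96959686279297), 1.789968729019165)
top ((670.5653076171875, -16.326528549194336), (86.68399810791016, 41.063846588134766), 1.6046892404556274)
top ((667.4911499023438, -94.92488861083984), (83.15225219726562, 41.148738861083984), 1.42774498462677)
btn (array([673.18965046, 146.35440016]), np.float64(14.241182488061824))
```

Wrist and top cameras agree on the bays to 1–3 mm, with rack yaw about -0.034. I'll put pack 2 into bay 1.

```bash
cat >> h.py <<'E'
def pick_pack(x,y,a):
    ctrl.gripper_to(70)
    ctrl.move_ptp([x,y,140],Rz(a))
    ctrl.move_l([x,y,36],vel=100,threshold=8);s=sensors.read_state();print('at',s['eef_pos'].round(1))
    ctrl.gripper_to(30,force=90)
    ctrl.move_l([x,y,150],vel=120);print('w',sensors.read_state()['grip_width'],T())
E
python3 - <<'E'
from h import *
ctrl.move_ptp([430,60,290],Rz(-0.1))
im,d,st=snap('wrist','i0')
for p in packs('wrist',d,st): print(np.round(p,3))
c=min(packs('wrist',d,st),key=lambda p:abs(p[1]-54))
assert abs(c[1]-54)<15 and abs(c[0]-452)<15
pick_pack(c[0],c[1],c[2])
ctrl.move_ptp([670,64.9,170],Rz(-0.034));print(sensors.read_state()['grip_width'],T())
im,d,st=snap('wrist','i1');print(st['eef_pos'])
E
```

```text
[ 4.51949e+02  5.35420e+01 -1.46000e-01  9.26790e+01  4.34340e+01]
[ 4.60998e+02  1.75597e+02 -2.70000e-02  9.25140e+01  4.50090e+01]
at [452.7  53.5  36.6]
w 42.86725057469383 36.79
43.084642950227064 37.67
[668.40457726  64.97418017 168.37980684]
```

View pics/i1.png

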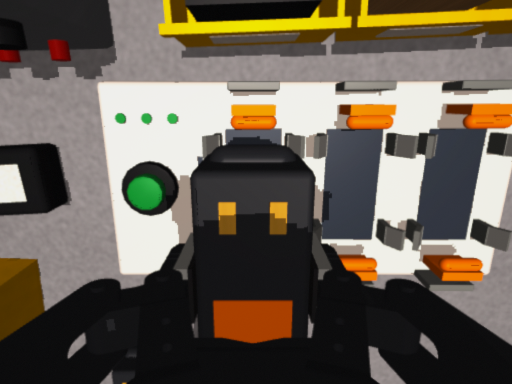

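The pack is held level over bay 1, its far top edge near (253,172). I'll check its fore-aft offset in the grip.

```bash
python3 - <<'E'
from h import *
im,d,st=load('i1');X=cloud('wrist',d,st)
r=np.array(st['eef_rot']);L=(X-st['eef_pos'])@r   # tool coords
for v in range(140,335,8): print(v,L[v,235].round(1),L[v,253].round(1),L[v,272].round(1))
E
```

```text
140 [ 39.6 -13.9 144.5] [ 39.5   0.4 145.1] [ 39.5  15.6 145.1]
148 [50.5 -7.  12.9] [50.5  0.2 13.4] [50.7  7.6 11.6]
156 [47.8 -6.9 10.2] [47.7  0.2 10.8] [47.9  7.5  9.4]
164 [45.7 -6.6  4.4] [45.7  0.1  4.2] [45.6  7.3  4.8]
172 [44.9 -6.  -6.9] [44.9  0.1 -6.7] [44.8  6.7 -6.3]
180 [42.5 -6.  -8.6] [42.3  0.1 -7.8] [42.4  6.6 -8.3]
188 [39.4 -6.1 -7.4] [39.7  0.1 -8.4] [39.8  6.6 -8.9]
196 [36.7 -6.1 -8. ] [36.6  0.1 -7.7] [36.6  6.7 -7.9]
204 [34.  -6.1 -8.5] [33.9  0.1 -8.5] [34.2  6.7 -9.2]
212 [30.9 -6.2 -8.1] [31.   0.1 -8.3] [30.9  6.8 -8.2]
220 [27.9 -6.2 -8.2] [27.8  0.1 -7.8] [28.2  6.8 -8.9]
228 [24.7 -6.3 -7.7] [25.1  0.1 -8.6] [25.1  6.8 -8.7]
236 [21.2 -6.4 -6.7] [21.5  0.1 -7.3] [22.   6.9 -8.6]
244 [18.4 -6.4 -7.3] [18.6  0.1 -7.7] [18.7  7.  -8.1]
252 [15.5 -6.4 -7.9] [15.8  0.1 -8.5] [15.7  7.  -8.3]
260 [12.1 -6.5 -7.5] [12.3  0.1 -7.9] [12.3  7.1 -7.8]
268 [ 9.1 -6.5 -8. ] [ 8.6  0.1 -6.9] [ 9.1  7.1 -7.9]
276 [ 5.3 -6.6 -7.1] [ 5.4  0.1 -7.3] [ 5.3  7.2 -7. ]
284 [ 2.6 -6.6 -8.1] [ 2.4  0.1 -7.8] [ 2.5  7.2 -8. ]
292 [-1.  -6.7 -7.7] [-0.8  0.1 -8.1] [-0.   7.2 -9.3]
300 [-4.1 -6.7 -8.2] [-4.   0.1 -8.4] [-3.7  7.2 -8.8]
308 [-7.5 -6.7 -8.3] [-7.7  0.1 -8.1] [-7.9  7.4 -7.7]
316 [-11.4  -6.8  -7.7] [-11.    0.1  -8.2] [-10.9   7.4  -8.4]
324 [-14.3  -6.8  -8.5] [nan nan nan] [-14.5   7.4  -8.3]
332 [-18.   -6.9  -8.4] [-18.5   0.1  -7.9] [-18.    7.5  -8.4]
```

```bash
cat >> h.py <<'E'
def to(x,y,z,vel=60,thr=None):
    """move with one correction of steady-state error in xy"""
    ctrl.move_l([x,y,z],vel=vel,threshold=thr)
    s=sensors.read_state()
    return s
def rep(tag):
    s=sensors.read_state();print(tag,s['eef_pos'].round(1),s['force'].round(1),s['wrist_torque'].round(2),round(s['grip_width'],1),round(s['t'],2))
    return s
E
python3 - <<'E'
from h import *
ctrl.move_l([671.7,64.8,115],vel=100);s=rep('a')
ex=671.6-s['eef_pos'][0];ey=64.8-s['eef_pos'][1]
tx,ty=671.7+ex,64.8+ey
ctrl.move_l([tx,ty,100],vel=50);rep('b')
print(ctrl.move_l([tx,ty,80],vel=40,threshold=8));rep('c')
E
```

```text
a [671.9  64.8 115.1] [ 0.4  0.4 -1.7] [-0.01 -0.   -0.  ] 42.9 38.42
b [670.9  64.9  99.3] [ 0.2 -0.1 -2. ] [ 0.01 -0.02  0.06] 42.9 38.88
False
c [671.   64.8  79.7] [-1.4  0.2 -2.2] [-0.01  0.09  0.03] 42.7 39.52
```

```bash
python3 - <<'E'
from h import *
print(ctrl.move_l([671.5,64.8,60],vel=30,threshold=38));s=rep('c')
ctrl.hold(0.2);s=rep('d')
im,d,st=snap('wrist','j1')
X=cloud('wrist',d,st);L=X[270:330,240:266];print(np.nanmedian(L[...,2]))
E
```

```text
False
c [671.1  64.9  62. ] [-8.1  0.7 10.5] [ 0.02  1.08 -0.05] 43.0 40.34
d [671.1  65.   62. ] [-8.6  0.5  9.5] [ 0.06  1.02 -0.03] 43.1 40.54
69.94599997347464
```

View pics/j1.png

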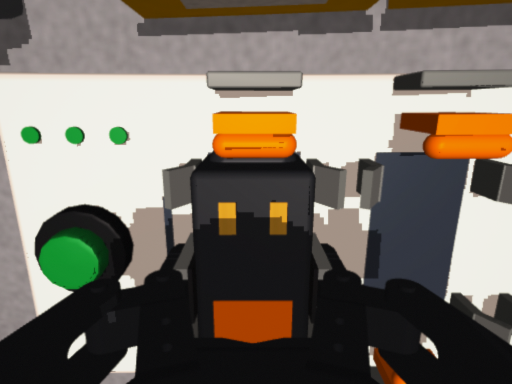

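The pack's top reads about 70 (71 is home, and the camera reads about 1.4 low), so it looks home. I'll release it, back off and check its level.

```bash
python3 - <<'E'
from h import *
ctrl.gripper_to(58)
ctrl.move_l([671,64.8,160],vel=120)
ctrl.move_ptp([600,90,300],Rz(0));print(T())
im,d,st=snap('wrist','k1')
for p in packs('wrist',d,st,z=71,lo=62,hi=78): print(np.round(p,4))
X=cloud('wrist',d,st);Z=X[...,2]
m=(abs(X[...,0]-670)<42)&(abs(X[...,1]-64.8)<18)&(Z>60)
A=np.c_[X[m][:,:2]-[670,64.8],np.ones(m.sum())];print(np.linalg.lstsq(A,Z[m],rcond=None)[0],np.median(Z[m]))
m=(abs(X[...,0]-670)<60)&(abs(X[...,1]-25)<8);print('rack floor',np.nanmedian(Z[m]))
E
```

```text
42.56
[ 6.69683e+02  6.54353e+01 -3.25000e-02  9.22814e+01  4.37183e+01]
[-3.91014267e-05 -2.27501074e-03  6.99371827e+01] 69.93881404871667
rack floor 51.73586346685687
```

View pics/k1.png

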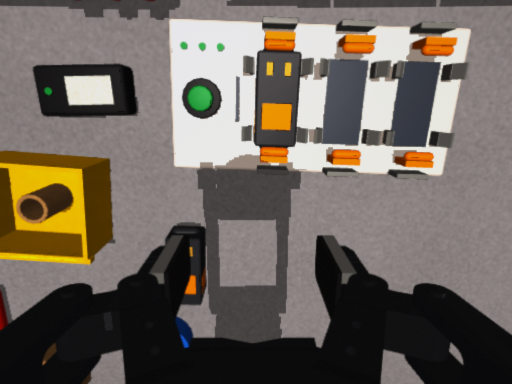

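Pack 2 is home and level in bay 1 (277,100). I'll relocate the other pack and put it in bay 3.

```bash
python3 - <<'E'
from h import *
ctrl.move_ptp([440,170,290],Rz(-0.03))
im,d,st=snap('wrist','l0')
ps=packs('wrist',d,st)
for p in ps: print(np.round(p,3))
c=min(ps,key=lambda p:abs(p[1]-175))
assert abs(c[1]-175)<15 and abs(c[0]-461)<15
pick_pack(c[0]-1.5,c[1],c[2])
ctrl.move_ptp([665.5,-95,170],Rz(-0.034));rep('over')
im,d,st=snap('wrist','l1')
X=cloud('wrist',d,st);L=(X-st['eef_pos'])@np.array(st['eef_rot'])
for v in range(140,190,6): print(v,L[v,253].round(1))
print(L[200:320:20,253].round(1))
E
```

```text
[ 4.61341e+02  1.77412e+02 -2.70000e-02  9.15100e+01  4.29590e+01]
at [460.6 177.6  36.7]
w 42.76587703883177 46.98
over [664.8 -93.3 169.5] [ 0.1  0.6 -3.2] [-0.    0.   -0.01] 42.7 48.27
140 [ 39.5   0.4 145.4]
146 [51.5  0.2 11.9]
152 [49.3  0.2 10.3]
158 [47.1  0.2  9.6]
164 [46.9  0.2 -2.7]
170 [45.8  0.1 -7.5]
176 [43.8  0.1 -8.2]
182 [41.2  0.1 -6.1]
188 [39.   0.1 -5.7]
[[35.2  0.1 -7.7]
 [27.7  0.1 -7.5]
 [20.1  0.1 -7.6]
 [12.5  0.1 -8.3]
 [ 4.4  0.1 -8.3]
 [-4.1  0.1 -8.2]]
```

View pics/l1.png

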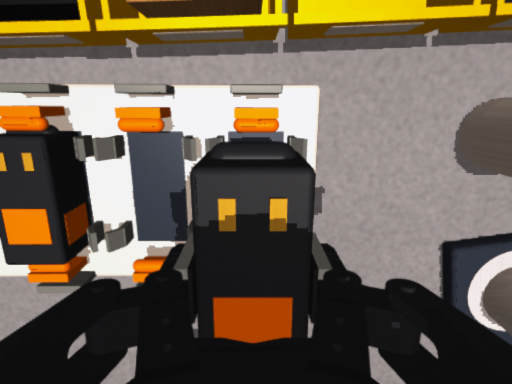

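The pack is held level and centred over bay 3. I'll lower it and push.

```bash
python3 - <<'E'
from h import *
ctrl.move_l([664.9,-95,110],vel=100);rep('a')
ctrl.move_l([664.9,-95,97],vel=50);rep('b')
hit=ctrl.move_l([664.9,-95,80],vel=40,threshold=8);rep('c')
if not hit:
    print(ctrl.move_l([664.9,-95,59.5],vel=30,threshold=38));rep('d')
    im,d,st=snap('wrist','m1');X=cloud('wrist',d,st);print(np.nanmedian(X[270:330,240:266,2]))
E
```

```text
a [665.3 -95.1 110.4] [-0.1 -0.2 -1.8] [-0.05 -0.   -0.01] 42.7 49.08
b [664.4 -94.9  96.4] [ 0.2 -0.6 -1.4] [-0.09 -0.04  0.  ] 42.8 49.48
c [664.4 -94.9  79.6] [-1.8 -0.1 -2.2] [ 0.01  0.18 -0.02] 43.2 50.06
False
d [664.5 -95.2  62. ] [-9.2 -0.4 11.8] [0.16 1.19 0.02] 42.8 50.89
69.93321834937194
```

Same seating as the first pack. I'll release it, then check both packs, the rolls and the core before pressing the button.

```bash
python3 - <<'E'
from h import *
ctrl.gripper_to(58)
ctrl.move_l([664.5,-95,160],vel=120)
ctrl.move_ptp([590,0,310],Rz(0));print(T())
im,d,st=snap('wrist','n1')
for p in packs('wrist',d,st,z=71,lo=62,hi=78): print(np.round(p,4))
X=cloud('wrist',d,st);Z=X[...,2]
for b in ([669.8,65.2],[664.4,-95]):
    m=(abs(X[...,0]-b[0])<42)&(abs(X[...,1]-b[1])<18)&(Z>60)
    A=np.c_[X[m][:,:2]-b,np.ones(m.sum())];print(np.linalg.lstsq(A,Z[m],rcond=None)[0])
ctrl.move_ptp([480,-330,300],Rz(0))
im,d,st=snap('wrist','n2');X=cloud('wrist',d,st);Z=X[...,2];h=cv2.cvtColor(im,cv2.COLOR_RGB2HSV)
n,lab=cv2.connectedComponents(((Z>66)&(Z<85)&(h[...,1]<70)).astype(np.uint8))
for i in range(1,n):
    m=lab==i
    if m.sum()>500: print('roll',ring('wrist',m,75,st),np.median(Z[m]))
print(T())
snap('top','n3')
E
```

```text
53.02
[ 6.699355e+02  6.378440e+01 -1.960000e-02  9.346600e+01  4.444900e+01]
[ 6.645404e+02 -9.355090e+01 -3.780000e-02  9.310900e+01  4.531380e+01]
[-8.98883828e-05  8.18458453e-04  6.99559867e+01]
[-8.64823693e-04 -1.28407978e-03  6.99572607e+01]
roll (array([ 626.42341635, -107.96656607]), np.float64(15.47962522445409)) 69.47850943595955
roll (array([ 555.15240389, -329.87306033]), np.float64(29.27228271386572)) 73.68614052225627
roll (array([ 453.95198967, -340.0792717 ]), np.float64(29.66876211410405)) 73.57612982646279
54.43
```

View pics/n1.png

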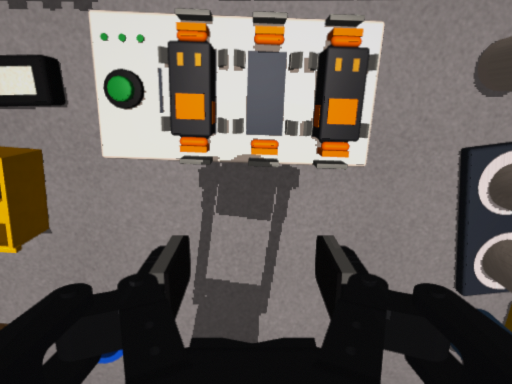

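View pics/n3.png

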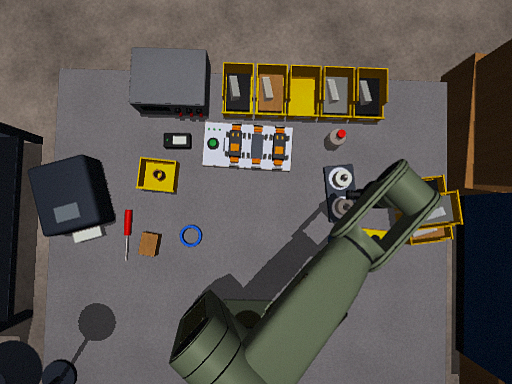

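Both packs are level at home height in bays 1 and 3 (192,88 and 341,92). Both rolls are seated and the core is in the bin. I'll press the button with the camera turned away from the grey box.

```bash
python3 - <<'E'
from h import *
im,d,_=load('a_top');X=cloud('top',d);m=(X[...,2]>100)&(X[...,1]>60)&(X[...,1]<450)&(X[...,0]>600);print('box front x',np.percentile(X[m][:,0],1),np.percentile(X[m][:,1],[1,99]))
R=Rz(-np.pi/2)
ctrl.gripper_to(0)
x,y=672.6,145.8
ctrl.move_ptp([x,y,170],R);rep('over')
ctrl.move_l([x,y,90],vel=100);rep('n')
print(ctrl.move_l([x,y,62],vel=25,threshold=25));rep('p')
ctrl.hold(0.15);rep('q')
E
```

```text
box front x 777.5926412180777 [111.48950372 425.34409499]Traceback (most recent call last):
  File "<stdin>", line 6, in <module>
plant.MotionError: the arm cannot take that pose within its joint ranges
```

```bash
python3 - <<'E'
from h import *
x,y=672.6,145.8
for a in (-1.2,-.8,-.4,.0):
    if ctrl.solve_ik([x,y,170],Rz(a)) is not None and ctrl.solve_ik([x,y,62],Rz(a)) is not None: break
print(a,ctrl.solve_ik([x,y,62],Rz(a)))
ctrl.move_ptp([x,y,170],Rz(a));rep('over')
ctrl.move_l([x,y,90],vel=100);rep('n')
print(ctrl.move_l([x,y,63],vel=25,threshold=25));rep('p')
ctrl.hold(0.15);rep('q')
E
```

```text
-0.8 [ 8.78878014e-02  6.34257693e-01  1.37234860e+00 -4.44089210e-16
  1.13498636e+00  2.45868413e+00]
over [673.  144.8 170.4] [-0.3 -0.5 -0.2] [ 0.08  0.07 -0.02] 0.2 56.98
n [673.3 145.9  90.9] [-0.2 -0.  -0.5] [-0.01  0.04 -0.03] 0.1 57.93
False
p [672.6 145.8  66. ] [-6.4 -1.6 14.3] [-0.19  1.22  0.02] -0.3 59.17
q [672.6 145.8  66. ] [-6.8 -0.5 14.3] [-0.17  1.23 -0.02] -0.0 59.32
```

14 N at tip height 41 mm, so the button is bottomed out. I'll release it, do a final check and hand in.

```bash
python3 - <<'E'
from h import *
ctrl.move_l([672.6,145.8,180],vel=120)
ctrl.move_ptp([590,20,310],Rz(0))
im,d,st=snap('wrist','o1');X=cloud('wrist',d,st);h=cv2.cvtColor(im,cv2.COLOR_RGB2HSV)
for p in packs('wrist',d,st,z=71,lo=62,hi=78): print(np.round(p,3))
g=(h[...,0]>40)&(h[...,0]<85)&(h[...,1]>100)&(abs(X[...,0]-672)<12)&(abs(X[...,1]-145)<12);print('btn z',np.median(X[g][:,2]))
ctrl.move_ptp([430,0,320],Rz(0));rep('end')
snap('top','o2')
E
```

```text
[ 6.69786e+02  6.45820e+01 -3.30000e-02  9.31580e+01  4.38090e+01]
[ 6.64301e+02 -9.26880e+01 -2.70000e-02  9.33230e+01  4.56350e+01]
btn z 45.63569999284181
end [4.309e+02 2.000e-01 3.200e+02] [ 0.7 -0.5  0.7] [ 0.   -0.02  0.02] -0.2 62.13
```

View pics/o2.png

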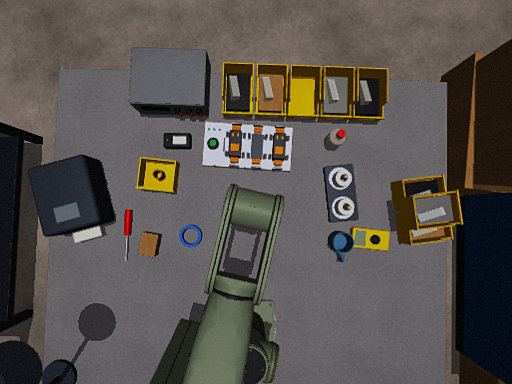

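The top view shows the core in the bin (158,175), packs at (235,145) and (279,147), and rolls at (340,178) and (343,207). Nothing else has moved, and the area the arm hid at the start holds no third pack.

```bash
python3 - <<'E'
from h import *
ctrl.finish_job();print(T())
E
```

```text
the job is handed in; nothing more can be done
the job is handed in; nothing more can be done
```

The label station is ready and the job is handed in, at about 62 s on the robot clock. No verdict came back.

- **Core:** the one spent core was on the far spindle. It now stands in the scrap bin.
- **Rolls:** each spindle has a new roll down on its base. The roll centres measured about 3–5 mm off the spindle axes, against a limit of 8 mm.
- **Packs:** two packs were present, and both are snapped home in bays 1 and 3. They measured level to about 0.002 rad. Their tops read 1 mm below the nominal 71 mm, which matches the depth camera's usual low reading. The horizontal readings varied by up to about 2.5 mm between views, still inside the limit.
- **Button:** I pressed the start button about 6 mm with 14 N, then let go. It reads up again.
- **Bystanders:** none visibly moved in the last top view, and the arm ended clear of everything.

**Disagreeing readings:**
- **Near roll:** it read about 5 mm further along x in the check before the button press than just after I placed it. It is still on the spindle and within the limit.
- **Bay 1 to button:** this measured about 81 mm instead of the stated 83 mm. The pack seated anyway.

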